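# Park the knight's photo slide at the pointer

### The arm

A 7-joint arm with a two-finger parallel gripper is mounted at the origin on the work surface. World frame = base frame: x ahead of the robot, y to its left, z up, the work surface at z = 0. Lengths are in m, angles in rad, forces in N, time in s.
With the tool pointing down it reaches from about 0.425 to 0.925 m from the base axis. Payload 6.8 kg.
Tool frame: the origin (TCP) lies at the very end of the fingers, on their centre line; the grasp point (between the pads) lies bot.grip_depth behind it (bot.grip_depth is the distance from the TCP to the grasp point, in m); z points along the fingers, y is the line along which they close (so a half turn about z gives the same grasp; the last joint's range is limited). The gripper opens to 85 mm and grips with 20 to 120 N. Pads are 22 mm wide; open, the fingers measure 114 mm over their backs; the gripper's body (76 mm by 85 mm) begins 54 mm behind the grasp point. The pads swing forward as they close: fully open they stand 13 mm farther back than shut.
Start: joints at [-1.38, 0.477, 0.022, 1.555, -0.011, 1.109, -0.083], TCP at [0.199, 0.645, 0.231] pointing down, gripper open.
Joint ranges: [-2.96, 2.96], [-0.34, 2.1], [-1.41, 1.46], [0.24, 2.44], [-1.37, 4.51], [0.17, 1.92], [-2.96, 2.96]. Speed limits (rad/s): [2.39, 2.39, 3.14, 3.14, 3.14, 3.14, 3.14].

### API

Orientations are given as a unit quaternion [w, x, y, z].
In Python, from station import bot gives the robot as it stands.
- The arm moves only by the tool send_rows, never from a script. Its arguments are lists of equal length, an entry for each row: "slide": the shift along the tool's x, y, z in mm, a list of three; "roll": the turn about the tool's z in degrees; "claw": the opening, from 0 (shut) to 1 (fully open). A call has exactly 8 rows; each row is the pose to reach, as a shift and turn from the pose commanded when the call began, along the tool's axes at that moment; what a row does not reach only later rows make up. A row lasts 1/12 s, in which the tool goes at most 41.7 mm and 7.16 degrees, less where a joint would pass 70% of its speed; a pose out of reach is approached as far as the arm can. A call with a gripper value outside its range is refused whole. The fingers move at their own pace and stop on an object; "force" is the grip in N (left out, the last holds). Time passes only in rows, so rows that repeat a pose let the fingers close, or fill a call up. It gives the time, the measured TCP pose, the force, the opening and the grip force at its end, in the units of the state.
- bot.get_obs(): the state, without advancing time (a new reading comes with each control period).
- bot.read_camera(name): name is "scene" or "top"; returns the picture (420x560x3 uint8, red, green, blue); there is no depth.
- bot.camera_model(name): a dict with "camera_matrix" (3x3 intrinsics, pixels), "camera_from_world" (4x4, takes a point from world to camera coordinates). Camera axes: x right, y down, z forward; pixel columns grow to the right and rows downward; lengths in m; the calibration is good to about 2 mm. A picture is of the moment at which its call begins. camera_model takes no time and is no camera call.
- bot.hand_in(): hands the job in; it is judged then, once.
The state is a dict: "t": time; "q": joint angles; "joint_vel": joint speeds; "joint_torque": joint torques, N m; "eef_pos": TCP position; "tool_rot": TCP orientation; "contact_force": force on the tool from outside, world axes, zero at the start; "torque": the same for the moment, N m; "gripper_width": opening from 0.0 (shut) to 1.0 (fully open); "grasp_force": force on a finger pad.
Only numpy, scipy, OpenCV 4.12 (cv2) and the standard library are available. Lean on these libraries where they do the work, as an engineer would, in place of code of your own. Each camera call takes 0.05 s, during which the arm holds its last target. There are 200 camera calls.

### The job

The black knight stands on a heavy, almost frictionless photo slide: with closed fingers between the carriage's two soft spring pads, push it along its rail and brake it so that it stands still with its index at the pointer for two seconds, then lift out. It must never strike the stop at either end of the rail; work one pad at a time, never gripping or spreading and never pushing hard, keep the knight standing untouched, leave everything else alone, and be brisk.

Things in the scene. Friction and masses are not known exactly. Their poses are not given: they have to be found in the camera images.
- trolley (a joint): carriage position on its straight level rail across the robot's front, 0 to 0.360 m, growing to the robot's left (+y of the deck). 0 and 0.360 are hard end stops; start at 0.03, pointer at 0.20 to 0.31. Rolling mass nominally 2.1 kg (hidden 1.5 to 2.9). Ball bearings: friction only 0.006 N plus 0.06 N per m/s, so it coasts far and must be braked
- deck (a point): body of trolley: aluminium deck of the carriage, 110 mm across the rail (x), 280 mm along it (y). Origin: centre of its upper face, the floor of the gap between the pads, 42 mm above the table; +y along the rail to growing joint values. Index: dark fin on the +x edge and line across, at y = 0. Shrouds 44 mm high at both ends (|y| 80 to 140 mm). Do not grip them
- pad_front: black spring pad, 98 mm wide, 4 to 36 mm above the deck, sticking out of the +y shroud into the gap. Origin on its flat inner face at deck height; at rest y = +35 mm from deck centre (free gap between pads 70 mm). Gives way towards +y, up to 40 mm, linear spring 10 N/m, no preload, hardly damped. Pushing it drives the carriage to +y
- pad_back: the same spring pad at the -y shroud: inner face at rest y = -35 mm from deck centre, gives way towards -y, 40 mm, 10 N/m. Pushing it drives the carriage to -y, which brakes it
- pointer: fixed steel pointer beside the rail, on the side away from the robot: dark foot 40 x 45 mm, post and a finger 6 mm wide, 51 mm high in all. Origin at table height under the finger's tip. The carriage is at the mark when the deck's index is level with it along the rail (y of the pointer in the deck's frame = 0)
- knight: black plastic miniature of a knight, 56 mm high with a round foot of 34 mm, standing loose on top of the +y shroud of the carriage, 86 mm above the table. Origin: centre of its underside
- pinch_pot: bystander: terracotta-coloured pinch pot, 72 mm wide, 50 mm high, standing on the table between the robot and the rail. Origin: centre of its underside
Things that resemble listed ones, but are neither listed nor needed, are in the scene too. Leave any brown or red look-alike of the pointer alone. What is shaped like the knight but orange is not meant.

How it is judged:
By the outcome, as a careful person would: the job done as asked, in the order asked, and still so for the second after the job is handed in, with the robot touching nothing.
It also fails if it takes over 32 s, if anything falls off the work surface, if the arm or the gripper's body presses on something with over 40 N, if the wrist force passes 120 N, or if a joint passes its speed limit or range.

## Working session

There is one attempt and no reset: what is moved stays moved. The work goes in short steps, Python scripts to look and compute and a tool call to move; the robot and the scene stay as the last step left them, time stands still between calls to the robot, and variables do not carry over. Pictures are saved under pics/ and viewed, at most 10 in all, crops included, and the job is handed in when it is done.

Besides the shell and the picture viewer there is one more tool, called in YAML: its name, and indented under it one key for each argument. send_rows: Moves the arm, as the interface text tells. Its arguments: {"type":"object","properties":{"slide":{"type":"array","items":{"type":"array","items":{"type":"number"}}},"roll":{"type":"array","items":{"type":"number"}},"claw":{"type":"array","items":{"type":"number"}},"force":{"type":"number"}},"required":["slide","roll","claw"]}

```bash
mkdir -p pics; ls; python3 - <<'E'
from station import bot
import cv2,numpy as np
o=bot.get_obs()
for k in("t","eef_pos","tool_rot","contact_force","gripper_width"):print(k,o[k])
print(bot.grip_depth)
for n in("scene","top"):
    cv2.imwrite(f"pics/{n}0.png",bot.read_camera(n)[:,:,::-1])
    m=bot.camera_model(n);print(np.round(m["camera_matrix"],1).tolist(),np.round(m["camera_from_world"],3).tolist())
E
```

```text
pics
t 0.0
eef_pos [0.19851718 0.64454623 0.23032946]
tool_rot [-8.23890812e-05  1.48832079e-01  9.88862074e-01 -8.97141955e-04]
contact_force [ 0.55722874 -0.22165564 -0.72293666]
gripper_width 1.0013598527407206
0.0187
[[512.4, 0.0, 281.0], [0.0, 512.4, 211.6], [0.0, 0.0, 1.0]] [[-0.347, 0.938, -0.005, 0.219], [0.813, 0.298, -0.5, -0.376], [-0.467, -0.177, -0.866, 1.26], [0.0, 0.0, 0.0, 1.0]]
[[421.4, 0.0, 278.6], [0.0, 421.4, 212.7], [0.0, 0.0, 1.0]] [[0.018, -1.0, 0.01, -0.078], [-0.992, -0.019, -0.122, 0.521], [0.123, -0.008, -0.992, 0.664], [0.0, 0.0, 0.0, 1.0]]
```

View pics/scene0.png

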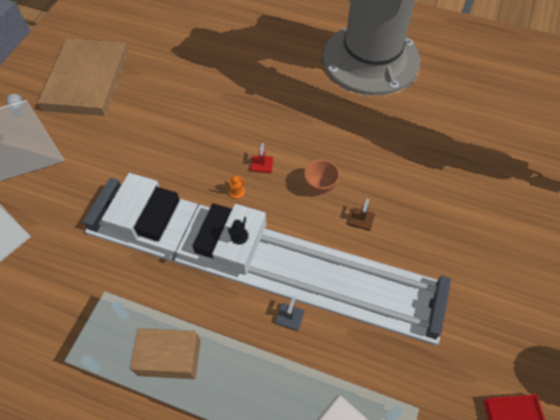

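View pics/top0.png

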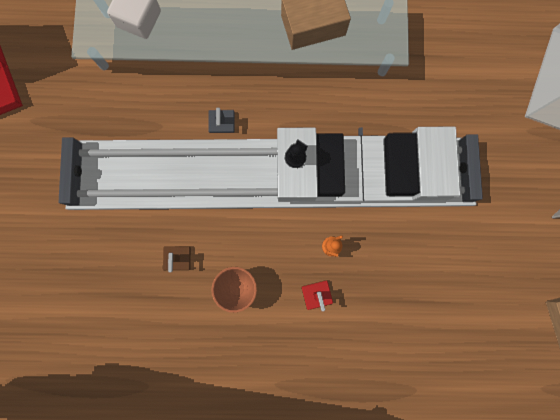

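The overview shows the carriage on the right of the top view, with the index line at column ≈361 and rows 130–200. The black knight is on the left shroud at (295,155). The dark-footed pointer is at (222,121), and the brown and red pointers and the orange knight are decoys. The pot is at (234,290). Next I'm zooming in on the pointer and index.

```bash
python3 - <<'E'
import cv2,numpy as np
t=cv2.imread('pics/top0.png');s=cv2.imread('pics/scene0.png')
c=lambda im,x,y,w=50,h=38:cv2.resize(im[y:y+h,x:x+w],(400,300),interpolation=cv2.INTER_NEAREST)
cv2.imwrite('pics/crop0.png',np.vstack([np.hstack([c(t,200,98),c(t,336,120)]),np.hstack([c(s,268,290),c(s,165,225)])]))
E
```

```text
(no output)
```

View pics/crop0.png

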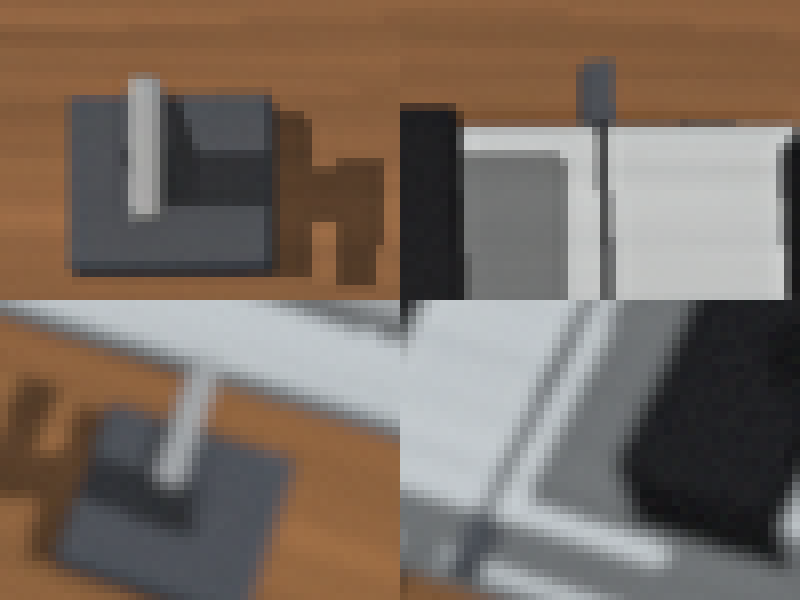

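Top view: pointer finger at columns 216–220, with its tip towards the rail at about (217.6,124.6). The index line is at about (360.6,135) to (361.4,157). Scene view: fingertip at about (293.5,299.3). Next I'm triangulating these.

```bash
cat > h.py <<'E'
import cv2,numpy as np
from station import bot
M={n:bot.camera_model(n) for n in("top","scene")}
def ray(n,u,v):
    T=np.array(M[n]["camera_from_world"]);K=np.array(M[n]["camera_matrix"])
    R=T[:3,:3];c=-R.T@T[:3,3];d=R.T@np.linalg.solve(K,[u,v,1.]);return c,d
def onz(n,u,v,z):
    c,d=ray(n,u,v);return c+d*(z-c[2])/d[2]
def tri(a,b):
    (c1,d1),(c2,d2)=ray("top",*a),ray("scene",*b)
    s=np.linalg.lstsq(np.c_[d1,-d2],c2-c1,rcond=None)[0]
    p,q=c1+d1*s[0],c2+d2*s[1];return (p+q)/2,np.linalg.norm(p-q)
E
python3 - <<'E'
from h import *
np.set_printoptions(precision=4,suppress=True)
print("tip",tri((217.3,124.4),(293.3,299)))
print("cam",ray("top",0,0)[0])
for z in(.045,.048,.051):print(onz("top",217.5,108,z),onz("top",217.3,124.4,z),onz("scene",293.3,299,z))
print("idx",[onz("top",*p,.042) for p in((360.4,135),(361.2,157),(361.6,195))])
# scene line px (crop origin 165,225): fin ~ (60..95)/8 at y 530-300
print("scene idx",onz("scene",165+180/8-.5,225+10/8,.042),onz("scene",165+90/8-.5,225+200/8,.042))
print("gapcentre from pads top",onz("top",344,165,.078),onz("top",385,165,.078))
print("knight",onz("top",295,165,.086))
print("shroud corners",[onz("top",*p,.086) for p in((277,128),(277,199),(317,128),(418,128),(456,128),(459,195))])
print("rail base edges",[onz("top",*p,.01) for p in((80,141),(270,137),(70,209),(470,205))])
print("blocks",[onz("top",*p,.03) for p in((80,165),(463,165))])
E
```

```text
tip (array([0.666 , 0.0359, 0.0456]), np.float64(0.0001080050959066126))
cam [ 0.4365 -0.0633  0.7233]
[0.6945 0.0367 0.045 ] [0.6662 0.036  0.045 ] [0.6659 0.0358 0.045 ]
[0.6934 0.0362 0.048 ] [0.6652 0.0356 0.048 ] [0.6669 0.0361 0.048 ]
[0.6922 0.0358 0.051 ] [0.6642 0.0351 0.051 ] [0.668  0.0364 0.051 ]
idx [array([ 0.654 , -0.2028,  0.042 ]), array([ 0.6164, -0.2039,  0.042 ]), array([ 0.5525, -0.2042,  0.042 ])]
scene idx [ 0.5971 -0.2046  0.042 ] [ 0.65   -0.2025  0.042 ]
gapcentre from pads top [ 0.5935 -0.1694  0.078 ] [ 0.5948 -0.2338  0.078 ]
knight [ 0.59   -0.0923  0.086 ]
shroud corners [array([ 0.6485, -0.0633,  0.086 ]), array([ 0.5363, -0.0654,  0.086 ]), array([ 0.6498, -0.1259,  0.086 ]), array([ 0.6532, -0.2844,  0.086 ]), array([ 0.6545, -0.3442,  0.086 ]), array([ 0.548 , -0.3452,  0.086 ])]
rail base edges [array([0.6432, 0.2777, 0.01  ]), array([ 0.6573, -0.0514,  0.01  ]), array([0.5241, 0.2857, 0.01  ]), array([ 0.5442, -0.3972,  0.01  ])]
blocks [array([0.5962, 0.265 , 0.03  ]), array([ 0.6092, -0.3786,  0.03  ])]
```

```bash
cat >> h.py <<'E'
U=np.array([-.025,1,0.]);U/=np.linalg.norm(U)      # rail direction
O=np.array([.6542,-.2028,0])                        # index point on rail line at joint .03
def px(n,P):
    m=M[n];T=np.array(m["camera_from_world"]);q=(T[:3,:3]@P.T).T+T[:3,3];q=(np.array(m["camera_matrix"])@q.T).T;return q[:,:2]/q[:,2:]
def prof(im,off,z,s):
    "grey profile along the rail, mean over lines `off` m inward from the index point"
    g=cv2.cvtColor(im,cv2.COLOR_RGB2GRAY).astype(np.float32);N=np.array([-1,-.025,0]);r=[]
    for o in off:
        p=px("scene",O+N*o+np.outer(s,U)+[0,0,z]).astype(np.float32)
        r.append(cv2.remap(g,p[None,:,0],p[None,:,1],cv2.INTER_LINEAR)[0])
    return np.mean(r,0)
E
python3 - <<'E'
from h import *
t=cv2.imread('pics/top0.png');s=cv2.cvtColor(cv2.imread('pics/scene0.png'),cv2.COLOR_BGR2RGB)
g=cv2.cvtColor(t,cv2.COLOR_BGR2GRAY).astype(int)
b=t[:,:,0].astype(int)
for a,(r0,r1,sg,c0,c1) in {"top":(125,150,1,90,270),"bot":(198,220,-1,90,460)}.items():
    P=[]
    for c in range(c0,c1,4):
        d=np.diff(b[r0:r1,c])*sg;k=int(np.argmax(d));P.append((c,r0+k+.5))
    vx,vy,x0,y0=cv2.fitLine(np.float32(P),cv2.DIST_HUBER,0,.01,.01).ravel()
    A=onz("top",x0,y0,.01);B=onz("top",x0-100*vx,y0-100*vy,.01);D=(B-A);print(a,D[0]/D[1])
q=np.arange(-.2,.2,.01)
for o in (.008,.014,.02):print(o,[int(v) for v in prof(s,[o],.086,q)])
print([int(v) for v in prof(s,[.02,.03],.042,q)])
P,N=onz("top",217.3,124.4,.0456),0
print("tip joint",.03+(np.array([.666,.0359,0])-O)@U)
from scipy.spatial.transform import Rotation as R
w,x,y,z=bot.get_obs()["tool_rot"];T=R.from_quat([x,y,z,w]).as_matrix();print(T.round(3).tolist())
for tgt in([.597,-.195,.17],):print("shift",T.T@(np.array(tgt)-bot.get_obs()["eef_pos"])*1e3)
E
```

```text
top -0.028546106635710375
bot -0.029468779120453783
0.008 [114, 114, 99, 70, 80, 71, 117, 193, 193, 194, 195, 193, 189, 30, 31, 31, 31, 31, 113, 195, 195, 195, 179, 112, 69, 31, 31, 33, 114, 195, 194, 196, 195, 194, 192, 182, 198, 197, 196, 195]
0.014 [106, 107, 94, 68, 80, 69, 109, 192, 192, 194, 195, 193, 189, 30, 31, 31, 30, 28, 115, 195, 195, 196, 178, 112, 69, 31, 32, 30, 113, 194, 194, 195, 195, 194, 189, 182, 199, 199, 199, 198]
0.02 [110, 110, 97, 69, 80, 69, 117, 193, 192, 194, 195, 193, 190, 33, 31, 33, 31, 32, 105, 192, 192, 193, 178, 111, 70, 31, 32, 31, 121, 194, 194, 195, 196, 193, 191, 181, 195, 193, 193, 192]
[65, 79, 82, 43, 187, 188, 190, 191, 188, 190, 172, 29, 28, 28, 27, 29, 72, 196, 197, 197, 146, 127, 114, 34, 28, 29, 27, 175, 187, 188, 188, 187, 185, 184, 178, 191, 192, 187, 189, 187]
tip joint 0.26833053334192847
[[-0.956, 0.294, -0.0], [0.294, 0.956, -0.002], [-0.0, -0.002, -1.0]]
shift [-627.91271813 -684.94398134   61.66079857]
```

send_rows:
  slide:
    - [-628,-685,0]
    - [-628,-685,0]
    - [-628,-685,0]
    - [-628,-685,0]
    - [-628,-685,0]
    - [-628,-685,0]
    - [-628,-685,0]
    - [-628,-685,0]
  roll: [71,71,71,71,71,71,71,71]
  claw: [0,0,0,0,0,0,0,0]

```text
t: 0.77
eef_pos: [0.3419, 0.3418, 0.2311]
tool_rot: [-0.0, 0.607, 0.795, -0.0]
contact_force: [0.3, 0.3, 0.5]
gripper_width: 0.001
grasp_force: 0.0
```

```bash
sed -i 's/-\.025/-.029/g' h.py; cat >> h.py <<'E'
from scipy.spatial.transform import Rotation as Rot
q=np.arange(-.12,.43,.0005)
def track(im):
    p=prof(im,[.006,.009,.012,.015],.086,q);L=80;f=[];b=[]
    for i in np.where((p[:-1]<110)&(p[1:]>=110))[0]:
        if i>30 and i+L<len(p) and p[i-20:i-4].max()<60 and p[i+6:i+L].min()>150:
            f.append(q[i]+.0005*(110-p[i])/(p[i+1]-p[i]))
    for i in np.where((p[:-1]>=110)&(p[1:]<110))[0]:
        if i>L and p[i+4:i+20].max()<60 and p[i-L:i-6].min()>150:
            b.append(q[i]+.0005*(110-p[i])/(p[i+1]-p[i]))
    return np.array(f)-.08+.03,np.array(b)+.0725+.03
def shift(tgt):
    o=bot.get_obs();w,x,y,z=o["tool_rot"];return Rot.from_quat([x,y,z,w]).as_matrix().T@(np.array(tgt)-o["eef_pos"])*1e3
E
python3 - <<'E'
from h import *
np.set_printoptions(precision=4,suppress=True)
print(track(cv2.cvtColor(cv2.imread('pics/scene0.png'),cv2.COLOR_BGR2RGB)))
o=bot.get_obs();print(o["t"],o["eef_pos"],shift([.597,-.195,.17]))
w,x,y,z=o["tool_rot"];T=Rot.from_quat([x,y,z,w]).as_matrix();print(T[:,0])
E
```

```text
(array([0.0299]), array([], dtype=float64))
0.7667 [0.3419 0.3418 0.2311] [-584.9812  105.0746   61.0349]
[-0.2628  0.9648  0.    ]
```

send_rows:
  slide:
    - [-585,105,0]
    - [-585,105,0]
    - [-585,105,0]
    - [-585,105,0]
    - [-585,105,0]
    - [-585,105,0]
    - [-585,105,0]
    - [-585,105,0]
  roll: [13.6,13.6,13.6,13.6,13.6,13.6,13.6,13.6]
  claw: [0,0,0,0,0,0,0,0]

```text
t: 1.43
eef_pos: [0.4867, 0.0418, 0.2313]
tool_rot: [-0.0, 0.695, 0.719, 0.0]
contact_force: [1.4, 0.9, 0.6]
gripper_width: -0.003
grasp_force: 0.0
```

```bash
python3 - <<'E'
from h import *
np.set_printoptions(precision=4,suppress=True)
o=bot.get_obs();print(o["t"],o["eef_pos"],shift([.597,-.195,.16]),shift([.597,-.195,.052]))
w,x,y,z=o["tool_rot"];T=Rot.from_quat([x,y,z,w]).as_matrix();print(T[:,0])
E
```

```text
1.4333 [0.4867 0.0418 0.2313] [-240.555   101.9267   71.2382] [-240.5997  101.9193  179.2382]
[-0.035   0.9994  0.0004]
```

send_rows:
  slide:
    - [-240,102,50]
    - [-240,102,50]
    - [-240,102,50]
    - [-240,102,50]
    - [-240,102,50]
    - [-240,102,50]
    - [-240,102,50]
    - [-240,102,90]
  roll: [-0.3,-0.3,-0.3,-0.3,-0.3,-0.3,-0.3,-0.3]
  claw: [0,0,0,0,0,0,0,0]

```text
t: 2.1
eef_pos: [0.6014, -0.2005, 0.1465]
tool_rot: [0.006, 0.695, 0.719, 0.002]
contact_force: [1.3, -0.8, 0.0]
gripper_width: -0.002
grasp_force: 0.0
```

```bash
python3 - <<'E'
from h import *
np.set_printoptions(precision=4,suppress=True)
o=bot.get_obs();print(o["t"],o["eef_pos"],shift([.597,-.195,.054]))
im=bot.read_camera("scene");print(track(im))
cv2.imwrite("pics/a.png",cv2.resize(im[150:360,60:340,::-1],(784,588),interpolation=cv2.INTER_CUBIC))
w,x,y,z=o["tool_rot"];T=Rot.from_quat([x,y,z,w]).as_matrix();print(T[:,0])
E
```

```text
2.1 [ 0.6014 -0.2005  0.1465] [ 6.2281 -5.2978 92.3968]
(array([0.0299]), array([], dtype=float64))
[-0.0334  0.9994 -0.0067]
```

View pics/a.png

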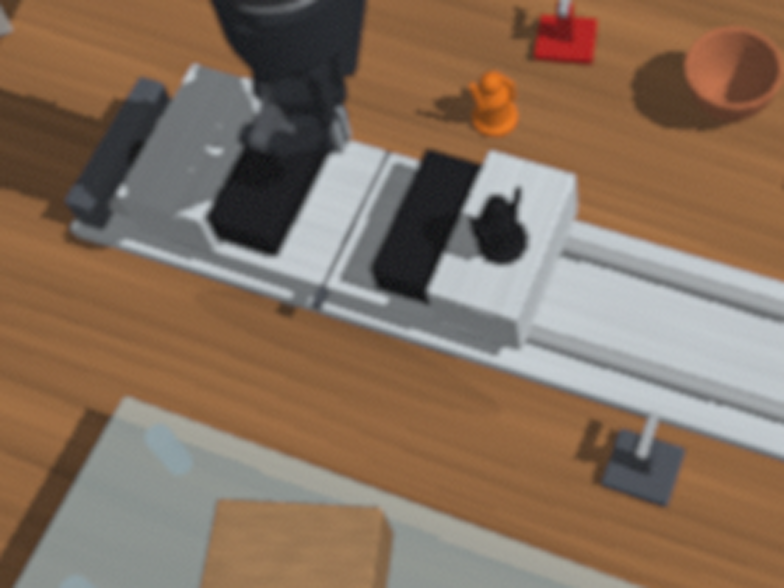

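The gripper hovers over the gap with fingers closed. The knight stands at crop (500,230), the index fin is at crop (320,298) and the pointer is at crop (645,460). I'm descending and starting a gentle push on the front pad.

send_rows:
  slide:
    - [0,0,30]
    - [0,0,60]
    - [0,0,80]
    - [2,0,88]
    - [14,0,88]
    - [26,0,88]
    - [34,0,88]
    - [37,0,88]
  roll: [0,0,0,0,0,0,0,0]
  claw: [0,0,0,0,0,0,0,0]

```text
t: 2.82
eef_pos: [0.5966, -0.1525, 0.0547]
tool_rot: [0.0, 0.692, 0.722, 0.001]
contact_force: [-0.2, -0.6, -0.7]
gripper_width: -0.004
grasp_force: 0.1
```

```bash
cat >> h.py <<'E'
import json,os
def look(n=1):
    "n frames: log (t, tool S, joint) and print"
    for _ in range(n):
        o=bot.get_obs();im=bot.read_camera("scene");f,b=track(im)
        S=.03+(np.array(o["eef_pos"])-O)@U;r=[o["t"],S,float(f[0]) if len(f)==1 else None]
        open("log.txt","a").write(json.dumps(r)+"\n");print(np.round(o["eef_pos"],4),"t S j",[None if a is None else round(a,4) for a in r],f,b)
    return im
def sim(m,h,x,v,tt,SS,t0,t1,dt=.002):
    t=t0;out=[];k=10.
    while t<t1-1e-9:
        r=np.interp(t,tt,SS)-x;F=k*max(0,r+h-.035)-k*max(0,-r+h-.035)
        F-=.06*v;fr=.006
        if abs(v)<1e-4 and abs(F)<fr:v=0
        else:v+=dt*(F-fr*np.sign(v if abs(v)>1e-4 else F))/m
        x+=v*dt;t+=dt;out.append((t,x,v,r))
    return np.array(out)
E
python3 - <<'E'
from h import *
im=look(2)
E
```

```text
[ 0.5966 -0.1525  0.0547] t S j [2.8167, np.float64(0.082), 0.0315] [0.03151272] []
[ 0.5965 -0.1527  0.0546] t S j [2.8667, np.float64(0.0817), 0.0324] [0.03242496] []
```

send_rows:
  slide:
    - [0,0,0]
    - [2,0,0]
    - [6,0,0]
    - [11,0,0]
    - [17,0,0]
    - [23,0,0]
    - [30,0,0]
    - [37,0,0]
  roll: [0,0,0,0,0,0,0,0]
  claw: [0,0,0,0,0,0,0,0]

```text
t: 3.58
eef_pos: [0.5938, -0.1177, 0.0532]
tool_rot: [-0.0, 0.693, 0.721, 0.0]
contact_force: [0.5, 0.2, 0.3]
gripper_width: -0.002
grasp_force: 0.1
```

```bash
python3 - <<'E'
from h import *
im=look(1)
# tool history (row ends), command frame: S at start of push call .045 -> .082
t4=2.15+np.arange(0,9)/12;s4=.045+np.array([0,0,0,0,2,14,26,34,37])/1e3
t5=2.9167+np.arange(0,9)/12;s5=.0818+np.array([0,0,2,6,11,17,23,30,37])/1e3
tt=np.r_[t4,t5];ss=np.r_[s4,s5]
L=[json.loads(l) for l in open("log.txt")]
from scipy.optimize import least_squares
def pr(p,lag=.02):
    r=sim(p[0],p[1],.03,0,tt+lag,ss,2.15,3.64);return r
def res(p):
    r=pr(p);return [1e3*(np.interp(l[0],r[:,0],r[:,1])-l[2]) for l in L]
for h in(.011,.0125,.014):
    s=least_squares(lambda a:res([a[0],h]),[2.1]);r=pr([s.x[0],h]);print(h,s.x,s.fun.round(2),r[-1].round(4))
E
```

```text
[ 0.5938 -0.1177  0.0532] t S j [3.5833, np.float64(0.1168), 0.066] [0.06597383] []
0.011 [2.82729677] [-0.13 -0.19  0.02] [3.64   0.0705 0.0815 0.0485]
0.0125 [3.04118013] [-0.05 -0.11  0.01] [3.64   0.0704 0.0809 0.0485]
0.014 [3.25959745] [ 0.02 -0.02  0.  ] [3.64   0.0704 0.0804 0.0486]
```

send_rows:
  slide:
    - [1,0,0]
    - [7,0,0]
    - [12,0,0]
    - [4,0,0]
    - [4,0,0]
    - [6,0,0]
    - [9,0,0]
    - [14,0,0]
  roll: [0,0,0,0,0,0,0,0]
  claw: [0,0,0,0,0,0,0,0]

```text
t: 4.3
eef_pos: [0.5931, -0.1051, 0.0533]
tool_rot: [0.0, 0.693, 0.721, -0.0]
contact_force: [-0.3, 0.1, -0.3]
gripper_width: -0.002
grasp_force: 0.0
```

```bash
python3 - <<'E'
from h import *
im=look(2)
t6=3.6333+np.arange(0,9)/12;s6=.1170+np.array([0,1,7,12,4,4,6,9,14])/1e3
t4=2.15+np.arange(0,9)/12;s4=.045+np.array([0,0,0,0,2,14,26,34,37])/1e3
t5=2.9167+np.arange(0,9)/12;s5=.0818+np.array([0,0,2,6,11,17,23,30,37])/1e3
tt=np.r_[t4,t5,t6];ss=np.r_[s4,s5,s6]
L=[json.loads(l) for l in open("log.txt")]
from scipy.optimize import least_squares
for h in(.011,.0125,.014):
    f=lambda a:sim(a[0],h,.03,0,tt+.02,ss,2.15,4.4)
    s=least_squares(lambda a:[1e3*(np.interp(l[0],f(a)[:,0],f(a)[:,1])-l[2]) for l in L if l[2]],[2.8],diff_step=1e-2);r=f(s.x);print(h,s.x,s.fun.round(2),r[-1].round(4))
E
```

```text
[ 0.5931 -0.1051  0.0533] t S j [4.3, np.float64(0.1295), None] [0.02660466 0.13043308] [0.1265993]
[ 0.5932 -0.103   0.0531] t S j [4.35, np.float64(0.1315), None] [0.03060392 0.134999  ] [0.13112762]
0.011 [2.82729748] [-0.13 -0.19  0.02] [ 4.4     0.1411  0.094  -0.0099]
0.0125 [3.04118305] [-0.05 -0.11  0.01] [ 4.4     0.141   0.0943 -0.0098]
0.014 [3.25959767] [ 0.02 -0.02  0.  ] [ 4.4     0.1409  0.0945 -0.0097]
```

send_rows:
  slide:
    - [4,0,0]
    - [11,0,0]
    - [19,0,0]
    - [26,0,0]
    - [31,0,0]
    - [35,0,0]
    - [40,0,0]
    - [44,0,0]
  roll: [0,0,0,0,0,0,0,0]
  claw: [0,0,0,0,0,0,0,0]

```text
t: 5.07
eef_pos: [0.5915, -0.0601, 0.0533]
tool_rot: [-0.0, 0.693, 0.721, 0.0]
contact_force: [0.0, 1.0, -0.4]
gripper_width: -0.002
grasp_force: 0.0
```

```bash
sed -i 's/float(f\[0\]) if len(f)==1 else None/float(f[-1]) if len(f) else None/' h.py; python3 - <<'E'
from h import *
im=look(1)
E
```

```text
[ 0.5915 -0.0601  0.0533] t S j [5.0667, np.float64(0.1745), 0.1996] [0.09045874 0.19958781] []
```

send_rows:
  slide:
    - [-4,0,0]
    - [1,0,0]
    - [7,0,0]
    - [13,0,0]
    - [18,0,0]
    - [23,0,0]
    - [28,0,0]
    - [32,0,0]
  roll: [0,0,0,0,0,0,0,0]
  claw: [0,0,0,0,0,0,0,0]

```text
t: 5.78
eef_pos: [0.5902, -0.0278, 0.0533]
tool_rot: [-0.0, 0.693, 0.721, 0.0]
contact_force: [-0.4, 0.6, 0.0]
gripper_width: -0.002
grasp_force: 0.1
```

```bash
python3 - <<'E'
from h import *
im=look(1)
tt=5.1167+np.arange(0,9)/12;ss=.1752+np.array([0,-4,1,7,13,18,23,28,32])/1e3
x1=json.loads(open("log.txt").readlines()[-1])[2]
for m in(2.6,2.83,3.0):
  for v in(.085,.087,.089,.091):
    r=sim(m,.011,.1996+.05*v,v,tt+.02,ss,5.1167,5.8333)
    print(m,v,"err",round(1e3*(np.interp(5.7833,r[:,0],r[:,1])-x1),2),r[-1].round(4))
E
```

```text
[ 0.5902 -0.0278  0.0533] t S j [5.7833, np.float64(0.2068), 0.2468] [0.12179716 0.24677017] []
2.6 0.085 err -0.74 [ 5.8347  0.248   0.0367 -0.0407]
2.6 0.087 err 0.27 [ 5.8347  0.249   0.0368 -0.0417]
2.6 0.089 err 1.27 [ 5.8347  0.25    0.0369 -0.0428]
2.6 0.091 err 2.27 [ 5.8347  0.251   0.037  -0.0438]
2.83 0.085 err 0.3 [ 5.8347  0.2492  0.0396 -0.0419]
2.83 0.087 err 1.34 [ 5.8347  0.2502  0.0398 -0.043 ]
2.83 0.089 err 2.37 [ 5.8347  0.2513  0.0401 -0.044 ]
2.83 0.091 err 3.41 [ 5.8347  0.2523  0.0403 -0.0451]
3.0 0.085 err 0.98 [ 5.8347  0.25    0.0415 -0.0427]
3.0 0.087 err 2.04 [ 5.8347  0.251   0.0418 -0.0438]
3.0 0.089 err 3.09 [ 5.8347  0.2521  0.0422 -0.0448]
3.0 0.091 err 4.15 [ 5.8347  0.2532  0.0425 -0.0459]
```

send_rows:
  slide:
    - [8,0,0]
    - [12,0,0]
    - [14,0,0]
    - [16,0,0]
    - [18,0,0]
    - [20,0,0]
    - [21,0,0]
    - [22,0,0]
  roll: [0,0,0,0,0,0,0,0]
  claw: [0,0,0,0,0,0,0,0]

```text
t: 6.5
eef_pos: [0.5894, -0.0067, 0.0533]
tool_rot: [0.0, 0.693, 0.721, 0.0]
contact_force: [0.6, -0.3, -0.0]
gripper_width: 0.004
grasp_force: 0.1
```

```bash
python3 - <<'E'
from h import *
im=look(1)
cv2.imwrite("pics/b_full.png",im[:,:,::-1])
cv2.imwrite("pics/b.png",cv2.resize(im[240:345,230:370,::-1],(784,588),interpolation=cv2.INTER_NEAREST))
tt=5.8333+np.arange(0,9)/12;ss=.2072+np.array([0,8,12,14,16,18,20,21,22])/1e3
x1=json.loads(open("log.txt").readlines()[-1])[2]
for m in(2.6,2.83):
  for v in(.036,.038,.04):
    r=sim(m,.011,.2468+.05*v,v,tt+.02,ss,5.8333,6.55)
    print(m,v,"err",round(1e3*(np.interp(6.5,r[:,0],r[:,1])-x1),2),r[-1].round(4))
E
```

```text
[ 0.5894 -0.0067  0.0533] t S j [6.5, np.float64(0.2279), 0.2622] [0.14191161 0.26216991] []
2.6 0.036 err -0.77 [ 6.5513e+00  2.6160e-01  3.9000e-03 -3.2400e-02]
2.6 0.038 err 0.23 [ 6.5513e+00  2.6270e-01  4.1000e-03 -3.3400e-02]
2.6 0.04 err 1.23 [ 6.5513e+00  2.6370e-01  4.2000e-03 -3.4500e-02]
2.83 0.036 err 0.01 [ 6.5513e+00  2.6250e-01  5.7000e-03 -3.3300e-02]
2.83 0.038 err 1.04 [ 6.5513e+00  2.6360e-01  5.9000e-03 -3.4400e-02]
2.83 0.04 err 2.08 [ 6.5513e+00  2.6460e-01  6.2000e-03 -3.5400e-02]
```

View pics/b.png

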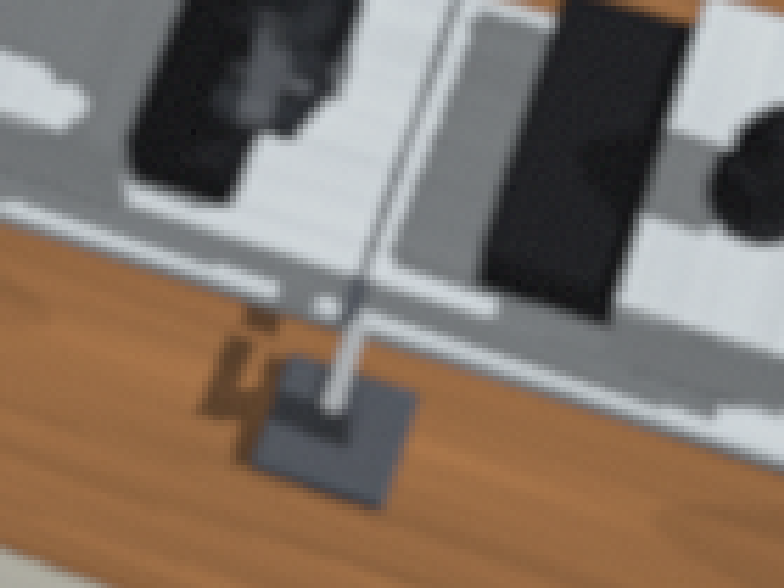

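The index line runs from crop (455,0) to (365,280), and the pointer finger from (335,400) to (355,325). The carriage looks only slightly short of the mark and is nearly still. I'm measuring that difference numerically.

```bash
python3 - <<'E'
from h import *
g=cv2.cvtColor(cv2.imread('pics/b_full.png'),cv2.COLOR_BGR2GRAY).astype(float)
j=lambda P:.03+(P-O)@U
def cen(r,c0,c1,dark):
    p=g[r,c0:c1];w=np.clip((np.median(p)-p) if dark else (p-np.median(p)),0,None);w[w<.35*w.max()]=0
    return c0+(w*np.arange(len(p))).sum()/w.sum()
# index line rows on deck; window around expected
for r in range(244,288,6):
    e=311-(r-240)*.321;i0=int(round(e))-4;k=i0+int(np.argmin(g[r,i0:i0+9]));
    w=np.clip(175-g[r,k-1:k+2],0,None);c=k-1+(w*np.arange(3)).sum()/w.sum()
    P=onz("scene",c,r,.042);print("line",r,round(c,2),P.round(4)[:2],round(j(P),4))
for r in range(298,313,2):
    e=293-(r-298)*.26;i0=int(round(e))-5;p=g[r,i0:i0+11];w=np.clip(p-120,0,None);c=i0+(w*np.arange(11)).sum()/w.sum()
    print("finger",r,round(c,2),p.astype(int).tolist(),[round(j(onz("scene",c,r,z)),4) for z in(.0456,.048,.051)],onz("scene",c,r,.048).round(4)[:2])
E
```

```text
line 244 314.58 [0.549  0.0365] 0.2723
line 250 307.39 [0.5654 0.0279] 0.2632
line 256 310.67 [0.5749 0.0375] 0.2725
line 262 308.68 [0.5877 0.038 ] 0.2726
line 268 306.6 [0.6003 0.0383] 0.2725
line 274 304.44 [0.6129 0.0384] 0.2723
line 280 302.24 [0.6253 0.0385] 0.272
line 286 295.0 [0.6407 0.0301] 0.2632
finger 298 295.41 [102, 103, 104, 122, 151, 170, 176, 178, 182, 189, 194] [np.float64(0.2711), np.float64(0.2714), np.float64(0.2716)] [0.6639 0.0389]
finger 300 292.76 [115, 114, 114, 124, 149, 169, 173, 156, 133, 120, 123] [np.float64(0.2678), np.float64(0.2681), np.float64(0.2684)] [0.669  0.0358]
finger 302 292.01 [114, 115, 122, 144, 165, 173, 164, 144, 123, 115, 115] [np.float64(0.2677), np.float64(0.268), np.float64(0.2683)] [0.6729 0.0358]
finger 304 291.47 [95, 97, 105, 128, 156, 172, 171, 152, 128, 115, 117] [np.float64(0.268), np.float64(0.2682), np.float64(0.2685)] [0.6767 0.0362]
finger 306 290.66 [82, 77, 97, 138, 167, 172, 151, 121, 102, 105, 108] [np.float64(0.2678), np.float64(0.268), np.float64(0.2683)] [0.6806 0.0361]
finger 308 290.01 [85, 75, 87, 129, 161, 171, 161, 130, 98, 86, 87] [np.float64(0.2678), np.float64(0.2681), np.float64(0.2684)] [0.6844 0.0362]
finger 310 289.42 [76, 79, 113, 151, 172, 171, 143, 106, 83, 82, 86] [np.float64(0.268), np.float64(0.2682), np.float64(0.2685)] [0.6882 0.0365]
finger 312 289.07 [55, 54, 73, 108, 141, 157, 147, 114, 88, 82, 84] [np.float64(0.2685), np.float64(0.2688), np.float64(0.2691)] [0.6918 0.0371]
```

send_rows:
  slide:
    - [32,0,0]
    - [58,0,0]
    - [62,0,0]
    - [62,0,0]
    - [62,0,0]
    - [36,0,0]
    - [36,0,0]
    - [36,0,0]
  roll: [0,0,0,0,0,0,0,0]
  claw: [0,0,0,0,0,0,0,0]

```text
t: 7.22
eef_pos: [0.5878, 0.0253, 0.0537]
tool_rot: [0.001, 0.695, 0.719, -0.0]
contact_force: [-1.6, 0.4, -0.2]
gripper_width: 0.001
grasp_force: 0.0
```

```bash
cat >> h.py <<'E'
def line(im,e=.265):
    "joint of index line: local dark minimum vs neighbours on the deck along rail lines"
    g=cv2.cvtColor(im,cv2.COLOR_RGB2GRAY).astype(np.float32);N=np.array([-1,-.029,0]);s=np.arange(e-.03-.008,e-.03+.008,.0002);r=[]
    for o in np.arange(.01,.075,.004):
        p=px("scene",O+N*o+np.outer(s,U)+[0,0,.042]).astype(np.float32)
        r.append(cv2.remap(g,p[None,:,0],p[None,:,1],cv2.INTER_CUBIC)[0])
    m=np.median(r,0);b=cv2.GaussianBlur(m[None],(0,0),1)[0];i=int(np.argmin(b));w=np.clip(b[i]+40-b,0,None);k=slice(max(0,i-8),i+9)
    return (w[k]*s[k]).sum()/w[k].sum()+.03,m
E
python3 - <<'E'
from h import *
for f,e in(("scene0",.03),("b_full",.2632)):
    im=cv2.cvtColor(cv2.imread(f"pics/{f}.png"),cv2.COLOR_BGR2RGB);l,m=line(im,e);print(f,round(l,4),track(im)[0][-1].round(4),m[::8].astype(int))
im=look(1);l,m=line(im);print(round(l,4),m[::8].astype(int));im=look(1);print(round(line(im)[0],4))
cv2.imwrite("pics/c_full.png",im[:,:,::-1])
E
```

```text
scene0 0.0304 0.0299 [196 197 196 187 164 142 149 175 189 185]
b_full 0.2706 0.2622 [208 209 207 195 165 150 170 197 199 175 141]
[0.5878 0.0253 0.0537] t S j [7.2167, np.float64(0.2599), 0.2668] [0.15673605 0.26677697] [0.26233671]
0.2605 [ 83  85  82  98 141 164 153 148 180 202 201]
[0.5878 0.0269 0.0535] t S j [7.2667, np.float64(0.2615), 0.2672] [0.15717925 0.2672478 ] [0.26295073]
0.2628
```

send_rows:
  slide:
    - [-26,0,0]
    - [-32,0,0]
    - [-31,0,0]
    - [0,0,0]
    - [2,0,0]
    - [2,0,0]
    - [2,0,0]
    - [2,0,0]
  roll: [0,0,0,0,0,0,0,0]
  claw: [0,0,0,0,0,0,0,0]

```text
t: 7.98
eef_pos: [0.5878, 0.0311, 0.0533]
tool_rot: [0.0, 0.693, 0.721, -0.0]
contact_force: [-1.0, -1.1, -0.5]
gripper_width: -0.003
grasp_force: 0.0
```

```bash
python3 - <<'E'
from h import *
for k in range(4):im=look(1)
cv2.imwrite("pics/d_full.png",im[:,:,::-1])
E
```

```text
[0.5878 0.0311 0.0533] t S j [7.9833, np.float64(0.2657), 0.2683] [0.15819166 0.268328  ] [0.26398347]
[0.5878 0.0307 0.0533] t S j [8.0333, np.float64(0.2653), 0.2683] [0.15818873 0.26828167] [0.26391752]
[0.5878 0.0306 0.0534] t S j [8.0833, np.float64(0.2652), 0.2682] [0.15806014 0.2682216 ] [0.2639121]
[0.5878 0.0305 0.0534] t S j [8.1333, np.float64(0.2652), 0.2682] [0.15797091 0.26821496] [0.26387779]
```

send_rows:
  slide:
    - [0,0,0]
    - [0,0,0]
    - [0,0,0]
    - [0,0,0]
    - [0,0,0]
    - [0,0,0]
    - [0,0,0]
    - [0,0,0]
  roll: [0,0,0,0,0,0,0,0]
  claw: [0,0,0,0,0,0,0,0]

```text
t: 8.85
eef_pos: [0.5878, 0.0313, 0.0533]
tool_rot: [-0.0, 0.693, 0.721, 0.0]
contact_force: [-0.6, 0.8, -1.2]
gripper_width: 0.005
grasp_force: 0.0
```

```bash
python3 - <<'E'
from h import *
im=look(1)
cv2.imwrite("pics/e.png",cv2.resize(im[240:345,230:370,::-1],(784,588),interpolation=cv2.INTER_NEAREST))
s0=np.arange(.255,.28,.0002)-.03
g=cv2.cvtColor(im,cv2.COLOR_RGB2GRAY).astype(np.float32)
for o,z in[(.012,.042),(.016,.042),(.02,.042),(.03,.042),(.045,.042),(-.014,.0456),(-.018,.0456),(-.022,.0456),(-.026,.0456)]:
    p=px("scene",O+np.array([-1,-.029,0])*o+np.outer(s0,U)+[0,0,z]).astype(np.float32)
    m=cv2.remap(g,p[None,:,0],p[None,:,1],cv2.INTER_CUBIC)[0];print(o,m[::8].astype(int).tolist())
print((s0[::8]+.03).round(4).tolist())
E
```

```text
[0.5878 0.0313 0.0533] t S j [8.85, np.float64(0.2659), 0.268] [0.15789186 0.26804316] [0.26372169]
0.012 [207, 207, 207, 207, 207, 210, 207, 187, 154, 146, 177, 202, 205, 184, 151, 124]
0.016 [213, 212, 212, 212, 213, 214, 211, 194, 164, 156, 185, 210, 210, 187, 152, 128]
0.02 [213, 212, 212, 211, 212, 213, 210, 192, 160, 154, 181, 209, 212, 195, 164, 131]
0.03 [209, 210, 210, 210, 211, 210, 209, 192, 164, 156, 181, 205, 209, 194, 161, 128]
0.045 [93, 95, 92, 87, 70, 54, 47, 46, 52, 84, 139, 182, 186, 163, 134, 121]
-0.014 [134, 163, 187, 199, 203, 199, 186, 164, 140, 118, 112, 138, 175, 196, 202, 200]
-0.018 [112, 119, 125, 125, 126, 132, 148, 167, 172, 160, 136, 117, 120, 130, 130, 130]
-0.022 [110, 109, 109, 108, 110, 119, 144, 167, 176, 167, 144, 124, 115, 115, 115, 114]
-0.026 [117, 117, 118, 118, 117, 127, 149, 169, 176, 166, 144, 123, 115, 116, 117, 117]
[0.255, 0.2566, 0.2582, 0.2598, 0.2614, 0.263, 0.2646, 0.2662, 0.2678, 0.2694, 0.271, 0.2726, 0.2742, 0.2758, 0.2774, 0.279]
```

View pics/e.png

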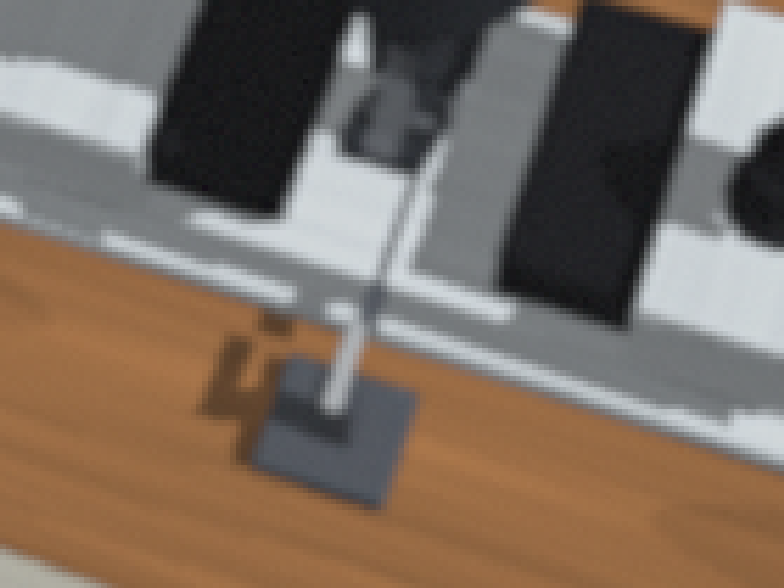

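The index line sits at about 0.2688 in the scene view and the pointer finger at about 0.268–0.2685. That is within a millimetre, and the carriage is standing still. I'm holding through the two seconds.

send_rows:
  slide:
    - [0,0,0]
    - [0,0,0]
    - [0,0,0]
    - [0,0,0]
    - [0,0,0]
    - [0,0,0]
    - [0,0,0]
    - [0,0,0]
  roll: [0,0,0,0,0,0,0,0]
  claw: [0,0,0,0,0,0,0,0]

```text
t: 9.57
eef_pos: [0.5878, 0.0313, 0.0533]
tool_rot: [-0.0, 0.693, 0.721, -0.0]
contact_force: [0.1, -0.3, -0.2]
gripper_width: 0.001
grasp_force: 0.0
```

send_rows:
  slide:
    - [0,0,0]
    - [0,0,0]
    - [0,0,0]
    - [0,0,0]
    - [0,0,0]
    - [0,0,0]
    - [0,0,0]
    - [0,0,0]
  roll: [0,0,0,0,0,0,0,0]
  claw: [0,0,0,0,0,0,0,0]

```text
t: 10.23
eef_pos: [0.5878, 0.0313, 0.0533]
tool_rot: [-0.0, 0.693, 0.721, 0.0]
contact_force: [0.4, 0.6, 0.4]
gripper_width: 0.004
grasp_force: 0.0
```

```bash
python3 - <<'E'
from h import *
im=look(2)
E
```

```text
[0.5878 0.0313 0.0533] t S j [10.2333, np.float64(0.2659), 0.268] [0.15790811 0.26803555] [0.26372866]
[0.5878 0.0313 0.0533] t S j [10.2833, np.float64(0.2659), 0.268] [0.15788218 0.26804732] [0.26372982]
```

send_rows:
  slide:
    - [0,0,0]
    - [0,0,0]
    - [0,0,0]
    - [0,0,0]
    - [0,0,0]
    - [0,0,0]
    - [0,0,0]
    - [0,0,0]
  roll: [0,0,0,0,0,0,0,0]
  claw: [0,0,0,0,0,0,0,0]

```text
t: 11.0
eef_pos: [0.5878, 0.0313, 0.0533]
tool_rot: [-0.0, 0.693, 0.721, 0.0]
contact_force: [-0.1, 0.6, 0.5]
gripper_width: 0.001
grasp_force: 0.0
```

send_rows:
  slide:
    - [0,0,-12]
    - [0,0,-30]
    - [0,0,-55]
    - [0,0,-85]
    - [0,0,-115]
    - [0,0,-140]
    - [0,0,-150]
    - [0,0,-150]
  roll: [0,0,0,0,0,0,0,0]
  claw: [0,0,0,0,0,0,0,0]

```text
t: 11.67
eef_pos: [0.5894, 0.0312, 0.2065]
tool_rot: [0.001, 0.693, 0.721, 0.002]
contact_force: [0.6, 0.2, -1.1]
gripper_width: -0.0
grasp_force: 0.0
```

```bash
python3 - <<'E'
from h import *
im=look(1)
cv2.imwrite("pics/f.png",im[:,:,::-1])
E
```

```text
[0.5894 0.0312 0.2065] t S j [11.6667, np.float64(0.2658), 0.2681] [0.15789105 0.26805611] [0.26373768]
```

View pics/f.png

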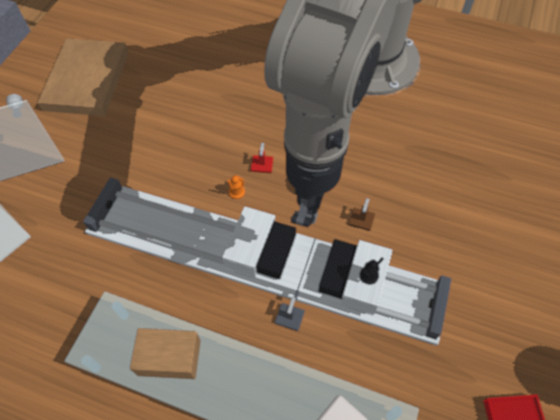

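The fingers are clear of the carriage. The knight stands at (371,270), and the index line at about (300,290) meets the pointer. Handing in.

```bash
python3 -c "
from station import bot
print(bot.hand_in())"
```

```text
the job is handed in; nothing more can be done
None
```

The carriage stood still for over 2 s with its index within about 1 mm of the pointer by the camera images, the knight is still standing, and the fingers were lifted out at about 11.7 s before I handed the job in.

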